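Feed the race tray through the gauging chute past its sprung gate

TASK

Press the pedal beside the chute down with one fingertip so that the sprung gate stands open, and keep it down while you push the tray of ball races, by the upright tab on its tail, through past the gate until it is fully home against the end stop; then let the pedal go so that the gate shuts behind the tray, and move clear. Push only: do not lift the tray or shake a race off it, never let the gate strike or rest on the tray or its races, and leave everything else where it is.

Things in the scene. Friction and masses are not known exactly. Their poses are not given: they have to be found in the camera images.
- chute: Steel chute fixed to the table. Origin on the table under the gate's middle; +x = feeding direction, +y = the pedal's side, z up. The channel runs from x = -250 mm (open entry) to the end stop; floor at z = 6 mm, 64 mm wide inside, walls 6 mm thick, tops at z = 24 mm.
- end_stop (a point): Middle of the end stop's face, chute x = +82 mm, z = 18 mm. With the tray home against it the tray's origin is at chute x = +47 mm and the rear face of its tab at chute x = -68 mm, still upstream of the gate.
- shaft (a point): Point on the axis of the 10 mm gate shaft, in the gate's plane: chute x = 0, y = 50 mm, z = 30 mm. The shaft runs along the chute's x outside the wall, in two small pillow blocks (x = -276 to -260 and +16 to +32 mm, y = 38 to 82 mm, up to z = 42 mm).
- gate (a joint): Gate angle, rad: 0 shut, 0.70 fully open at its stop. Gate and pedal are one rigid piece on the shaft: pressing the pedal down raises the gate. A spring shuts it when let go (0.12 N m shut, 0.23 N m open: about 7 N on the pedal 33 mm from the shaft). From 0.45 up it clears tray and races; fully open its free end is at z = 90 mm.
- gate_edge (a point): Middle of the lower edge of the gate, a 6 mm thick dark plate across the channel. Shut, the edge is at z = 16 mm: the tray cannot pass, but the tray's flat tail can lie under it. The gate cannot be pushed open along the chute.
- pedal (a point): Middle of the pedal's top face: a flat plate 210 mm long (chute x = -255 to -45 mm), 56 mm wide. Gate shut, it slopes up away from the chute by 0.70 rad, outer edge at z = 67 mm. Gate fully open, it is level, top at z = 27 mm, y = 55 to 111 mm, so a fingertip can slide along it while it stays down.
- tray: Loose aluminium slide tray in the channel, upstream of the gate at first, about 0.35 kg. Origin under the deck's middle, axes as the chute's. Deck 70 (x) x 60 x 8 mm with 18 mm high end walls and two 20 mm high spigots, each with a ball race. A flat tail, 22 mm wide, 6 mm thick, runs back to an upright tab.
- push_tab (a point): Rear face of the tab at the tail's end, on its middle line, 32 mm above the tray's underside, at tray x = -115 mm. The tab is 8 mm thick, 50 mm wide and 42 mm high (top 48 mm above the table).
- race_a: Ball race on the tray's front spigot, 30 mm across, 9 mm high, hole 12 mm; origin at its underside's centre, loose
- race_b: The same on the tray's rear spigot
- nut: Bystander: brass knurled nut, 34 mm across, 18 mm high, lying on the table on the side of the chute away from the pedal. Origin at its underside.
- spare_race: Bystander: single larger ball race, 52 mm across, 15 mm high, lying on the table beside the chute. Origin at its underside.
- pillow_block: Bystander: loose blackened pillow block, foot 110 x 34 mm, 58 mm high, standing on the table beyond the gate on the pedal's side. Origin at its underside.
- mic_case: Bystander: open green steel case with a chrome micrometer, 85 x 175 mm, its raised lid 100 mm high. Origin at its underside.
- v_block: Bystander: steel V-block, 75 x 55 mm, 48 mm high. Origin at its underside.
- oil_bottle: Bystander: small amber oil bottle, 52 mm across, 120 mm high. Origin at its underside.
- driver: Bystander: screwdriver with a wooden handle, 190 mm long, lying flat. Origin at its underside.

How it is judged:
By the outcome, as a careful person would: the job done as asked, in the order asked, and still so for the second after the job is handed in, with the robot touching nothing.
It also fails if it takes over 45 s, if anything falls off the work surface, if the arm or the gripper's body presses on something with over 40 N, if the wrist force passes 120 N, or if a joint passes its speed limit or range.

ROBOT

A 7-joint arm with a two-finger parallel gripper is mounted at the origin on the work surface. World frame = base frame: x ahead of the robot, y to its left, z up, the work surface at z = 0. Lengths are in m, angles in rad, forces in N, time in s.
With the tool pointing down it reaches from about 0.35 to 0.9 m from the base axis. Payload 19.9 kg.
Tool frame: the origin (TCP) lies at the very end of the fingers, on their centre line; the grasp point (between the pads) lies 19 mm behind it; z points along the fingers, y is the line along which they close (so a half turn about z gives the same grasp; the last joint's range is limited). The gripper opens to 85 mm and grips with 20 to 120 N. Pads are 22 mm wide; open, the fingers measure 114 mm over their backs; the gripper's body (76 mm by 85 mm) begins 54 mm behind the grasp point. The pads swing forward as they close: fully open they stand 13 mm farther back than shut.
Start: joints at [-1.155, 0.417, -0.01, 1.614, 0.005, 1.111, -0.053], TCP at [0.276, 0.561, 0.199] pointing down, gripper open.
Joint ranges: [-2.81, 2.81], [-0.39, 2.02], [-1.27, 1.25], [0.06, 2.57], [-1.19, 4.33], [0.19, 2], [-2.82, 2.82]. Speed limits (rad/s): [1.89, 1.89, 2.39, 2.39, 3.01, 3.01, 3.01].

INTERFACE

Orientations are given as a unit quaternion [w, x, y, z].
In Python, from cell import monitor, grab_frame, order gives the robot as it stands.
- The arm moves only by the tool move_arm, never from a script. Its argument "targets" is a list of rows, each an object with "slide": the shift along the tool's x, y, z in m, a list of three; "rotation": the turn, a rotation vector about the tool's x, y, z in rad, a list of three; "hand": the finger opening in m, from 0 to 0.0854. A call has 1 to 5 rows; each row is the pose to reach, as a shift and turn from the pose commanded when the call began, along the tool's axes at that moment; what a row does not reach only later rows make up. A row lasts 1/8 s, in which the tool goes at most 62.5 mm and 10.7 degrees, less where a joint would pass 70% of its speed; a pose out of reach is approached as far as the arm can. A call with a gripper value outside its range is refused whole. The fingers move at their own pace and stop on an object; "force" is the grip in N (left out, the last holds). Time passes only in rows, so rows that repeat a pose let the fingers close. It gives the time, the measured TCP pose, the force, the opening and the grip force at its end, in the units of the state.
- monitor.get_state(): the state, without advancing time (a new reading comes with each control period).
- grab_frame(name): name is "side" or "top" or "wrist"; returns a dict with "image" (384x512x3 uint8, red, green, blue), "mtx" (3x3 intrinsics, pixels), "cam_to_world" (4x4, takes a point from camera to world coordinates). Camera axes: x right, y up, looking along -z (the intrinsics and any distortion apply to the point x, -y, -z); pixel columns grow to the right and rows downward; lengths in m; the calibration is good to about 2 mm. A picture is of the moment at which its call begins. There is no depth.
- order.hand_in(): hands the job in; it is judged then, once.
The state is a dict: "time_s": time; "q": joint angles; "qd": joint speeds; "effort": joint torques, N m; "tcp_pos": TCP position; "eef_rot": TCP orientation; "wrist_force": force on the tool from outside, world axes, zero at the start; "moment": the same for the moment, N m; "opening": finger opening in m; "grasp_force": force on a finger pad.
Only numpy, scipy, OpenCV 4.12 (cv2) and the standard library are available. Lean on these libraries where they do the work, as an engineer would, in place of code of your own. Each camera call takes 0.05 s, during which the arm holds its last target. There are 200 camera calls.

## Working session

There is one attempt and no reset: what is moved stays moved. The work goes in short steps, Python scripts to look and compute and a tool call to move; the robot and the scene stay as the last step left them, time stands still between calls to the robot, and variables do not carry over. Pictures are saved under pics/ and viewed, at most 10 in all, crops included, and the job is handed in when it is done.

Besides the shell and the picture viewer there is one more tool, called after "Call:" as name([rows], argument=value, ...), one row to a line, values as JSON. move_arm: Moves the arm, as the interface text tells. Its arguments: {"type":"object","properties":{"targets":{"type":"array"},"force":{"type":"number"}},"required":["targets"]}

```bash
mkdir -p pics; ls
python3 - <<'E'
from cell import monitor, grab_frame
import cv2,numpy as np
for n in("side","top"):
    f=grab_frame(n); cv2.imwrite(f"pics/{n}0.png",cv2.resize(f["image"][:,:,::-1],(800,600),interpolation=cv2.INTER_CUBIC)); np.savez(f"{n}0.npz",**f)
    print(n,f["mtx"].round(1).tolist(),f["cam_to_world"].round(3).tolist(),[k for k in f])
s=monitor.get_state();print({k:np.round(v,3).tolist() for k,v in s.items()})
E
```

```text
pics
side [[439.1, 0.0, 254.3], [0.0, 439.1, 191.9], [0.0, 0.0, 1.0]] [[0.837, 0.421, -0.349, 0.092], [-0.546, 0.622, -0.561, -0.782], [-0.019, 0.66, 0.751, 1.146], [0.0, 0.0, 0.0, 1.0]] ['image', 'mtx', 'cam_to_world']
top [[496.3, 0.0, 257.3], [0.0, 496.3, 187.0], [0.0, 0.0, 1.0]] [[-0.024, 0.985, -0.172, 0.371], [-1.0, -0.026, -0.005, 0.02], [-0.01, 0.172, 0.985, 1.36], [0.0, 0.0, 0.0, 1.0]] ['image', 'mtx', 'cam_to_world']
{'time_s': 0.1, 'q': [-1.155, 0.418, -0.01, 1.614, 0.005, 1.111, -0.053], 'qd': [0.001, -0.001, -0.001, -0.002, -0.001, 0.001, -0.001], 'effort': [0.001, -86.582, 0.68, -43.564, 0.019, 0.005, -0.0], 'tcp_pos': [0.276, 0.561, 0.199], 'eef_rot': [-0.0, 0.226, 0.974, -0.001], 'wrist_force': [-0.32, 0.103, -0.391], 'moment': [0.073, -0.007, -0.022], 'grasp_force': 0.0, 'opening': 0.086}
```

View pics/side0.png

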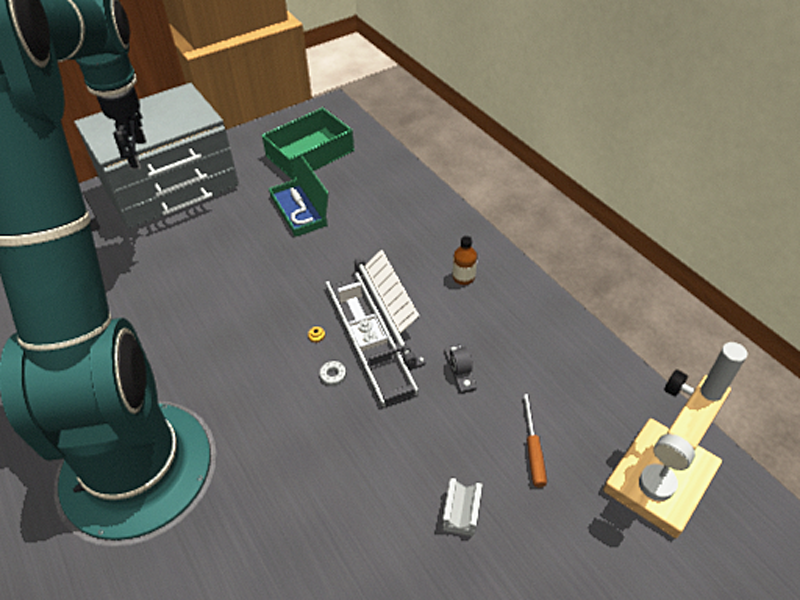

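View pics/top0.png

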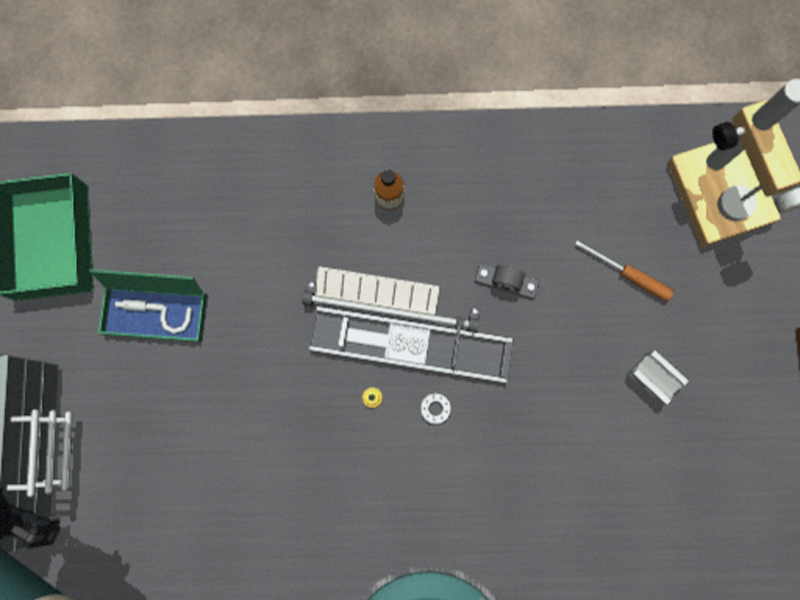

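The side and top views show the chute (top view, 800 px scale, about (310–512, 300–382)). It feeds to image right (about world −y), with the pedal on the far (+x) side. The tray is upstream of the gate at (458, 345). I'll zoom in on it.

Run:
```python
import cv2,numpy as np
i=np.load("top0.npz")["image"][160:255,190:340,::-1]
cv2.imwrite("pics/topc.png",cv2.resize(i,None,fx=5.333,fy=5.333,interpolation=cv2.INTER_CUBIC))
```

```text
(no output)
```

View pics/topc.png

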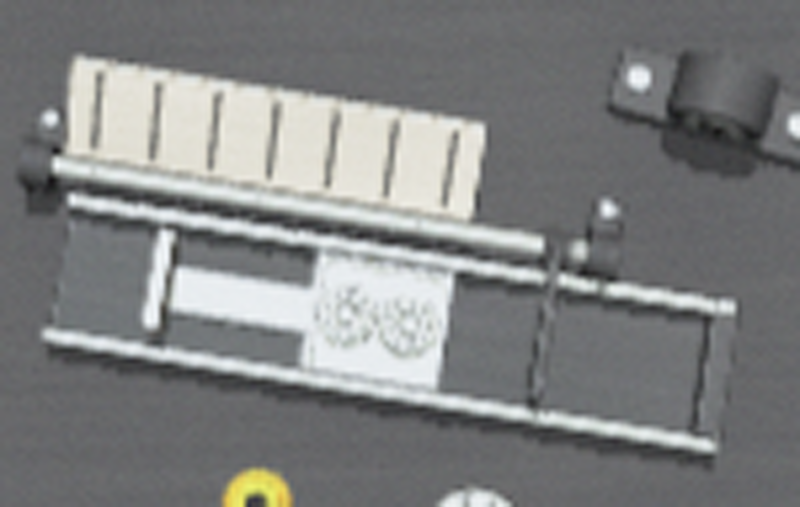

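The crop shows the wall entry ends at (44,336) and (70,200), pedal outer corners at (76,57) and (485,123), the tab top around (158,280), and the gate at about (545,330), still shut.

```bash
cat > h.py <<'E'
import numpy as np
from scipy.spatial.transform import Rotation as R
def ray(f,px,z):
    M=f["cam_to_world"];K=f["mtx"]
    d=np.array([(px[0]-K[0,2])/K[0,0],-(px[1]-K[1,2])/K[1,1],-1]);d=M[:3,:3]@d;o=M[:3,3]
    return (o+d*(z-o[2])/d[2])
def load():
    c=np.load("chute.npy");a=c[2];return np.array([[np.cos(a),-np.sin(a)],[np.sin(a),np.cos(a)]]),c[:2],a
E
python3 - <<'E'
import numpy as np
from scipy.optimize import least_squares
from h import *
f=np.load("top0.npz")
C=lambda p:(p[0]/5.3333+190,p[1]/5.3333+160)
L=[((44,336),-250,-35,24),((70,200),-250,35,24),((76,57),-255,98.6,67),((485,123),-45,98.6,67)]
W=np.array([ray(f,C(p),z/1000)[:2] for p,x,y,z in L]);P=np.array([[x,y] for _,x,y,_ in L])/1000
rot=lambda a:np.array([[np.cos(a),-np.sin(a)],[np.sin(a),np.cos(a)]])
s=least_squares(lambda v:(P@rot(v[2]).T+v[:2]-W).ravel(),[.4,0,-1.7])
print(s.x,(s.fun*1e3).reshape(-1,2).round(1)); np.save("chute.npy",s.x)
Rm,t,a=load(); inv=lambda w:(Rm.T@(np.array(w)[:2]-t)*1e3).round(1)
for n,p,z in[("tabtop",(158,280),.048),("tab rear edge near",(143,328),.048),("tab rear edge far",(163,230),.048),("endwall near",(715,447),.024),("endwall far",(735,305),.024),("shaft dn end",(545,243),.035),("deck fr",(453,275),.024),("gate",(545,260),.04)]:
    print(n,inv(ray(f,C(p),z)))
def chute(x,y): return Rm@np.array([x,y])/1e3+t
print("ex",Rm[:,0],chute(-225,41.5),chute(-79,41.5))
# current tool
q=R.from_quat([.226,.974,-.001,0]);print(q.as_matrix().round(3))
ey=Rm[:,1]
for sg in(1,-1):
    y=np.r_[sg*ey,0];z=np.array([0,0,-1.]);T=np.c_[np.cross(y,z),y,z]
    print(sg,(q.inv()*R.from_matrix(T)).as_rotvec())
E
```

```text
[ 0.50078905 -0.06367919 -1.75268643] [[ 1.2 -0.7]
 [ 0.7  0.2]
 [-1.3  2. ]
 [-0.5 -1.5]]
tabtop [-195.7   -1.7]
tab rear edge near [-199.   -26.6]
tab rear edge far [-197.5   23.5]
endwall near [ 92.4 -38.6]
endwall far [92.8 33.9]
shaft dn end [-7.2 48.6]
deck fr [-50.5  26.7]
gate [-6.2 39.4]
ex [-0.18088882 -0.98350355] [0.58230444 0.15010223] [0.55589467 0.00651071]
[[-0.898  0.44  -0.   ]
 [ 0.44   0.898 -0.002]
 [-0.    -0.002 -1.   ]]
1 [-0.00137437  0.0016502   1.29668948]
-1 [-1.77873976e-03 -1.48142386e-03 -1.84490202e+00]
```

Call:
move_arm([
  {"slide":[-0.05,-0.025,0],"rotation":[0,0,0.14],"hand":0.07},
  {"slide":[-0.1,-0.05,0],"rotation":[0,0,0.29],"hand":0.07},
  {"slide":[-0.15,-0.077,0],"rotation":[0,0,0.43],"hand":0.07},
  {"slide":[-0.2,-0.103,0],"rotation":[0,0,0.58],"hand":0.07},
  {"slide":[-0.25,-0.128,0],"rotation":[0,0,0.72],"hand":0.07},
])

```text
time_s: 0.72
tcp_pos: [0.4443, 0.3341, 0.1994]
eef_rot: [-0.0, 0.557, 0.831, -0.0]
wrist_force: [1.3, 1.0, -0.2]
opening: 0.0699
grasp_force: 0.0
```

```bash
cat >> h.py <<'E'
def tgt(xc,yc,z):
    "slide+rot in tool axes to chute point (mm), tool y along chute y, pointing down"
    from cell import monitor
    s=monitor.get_state();w=s["eef_rot"];q=R.from_quat([*w[1:],w[0]])
    Rm,t,a=load();p=np.r_[Rm@np.array([xc,yc])/1e3+t,z/1e3]
    y=np.r_[Rm[:,1],0];zz=np.array([0,0,-1.]);T=R.from_matrix(np.c_[np.cross(y,zz),y,zz])
    print("t",s["time_s"],"chute xy",(Rm.T@(np.array(s["tcp_pos"])[:2]-t)*1e3).round(1),"z",s["tcp_pos"][2].round(4),"F",np.round(s["wrist_force"],1),"open",round(float(s["opening"]),4))
    print("slide",q.inv().apply(p-s["tcp_pos"]).round(4),"rot",(q.inv()*T).as_rotvec().round(3),"q",np.round(s["q"],2))
E
python3 -c "from h import *;tgt(-218,41.5,150)"
```

```text
t 0.725 chute xy [-381.  -127.5] z 0.1994 F [ 1.3  1.  -0.2] open 0.0699
slide [-0.2284  0.0541  0.0494] rot [-0.     0.     0.571] q [-0.89  0.3   0.23  1.8  -0.08  1.06 -0.24]
```

Call:
move_arm([
  {"slide":[-0.045,0.01,0.0],"rotation":[0,0,0.14],"hand":0.07},
  {"slide":[-0.09,0.021,0.0],"rotation":[0,0,0.28],"hand":0.07},
  {"slide":[-0.136,0.032,0.01],"rotation":[0,0,0.42],"hand":0.07},
  {"slide":[-0.18,0.043,0.03],"rotation":[0,0,0.57],"hand":0.07},
  {"slide":[-0.226,0.054,0.049],"rotation":[0,0,0.57],"hand":0.07},
])

```text
time_s: 1.35
tcp_pos: [0.5807, 0.1468, 0.1497]
eef_rot: [0.0, 0.767, 0.642, -0.0]
wrist_force: [-0.5, 0.9, -0.3]
opening: 0.0699
grasp_force: 0.0
```

Run:
```python
from h import *
from cell import grab_frame
import cv2
tgt(-218,41.5,100)
f=grab_frame("wrist");np.savez("w1.npz",**f)
cv2.imwrite("pics/w1.png",cv2.resize(f["image"][:,:,::-1],(800,600),interpolation=cv2.INTER_CUBIC))
```

```text
t 1.35 chute xy [-221.5   40.5] z 0.1497 F [-0.5  0.9 -0.3] open 0.0699
slide [-0.0035  0.001   0.0497] rot [-0.     0.     0.004] q [-0.61  0.45  0.4   1.74 -0.2   1.   -0.31]
```

View pics/w1.png

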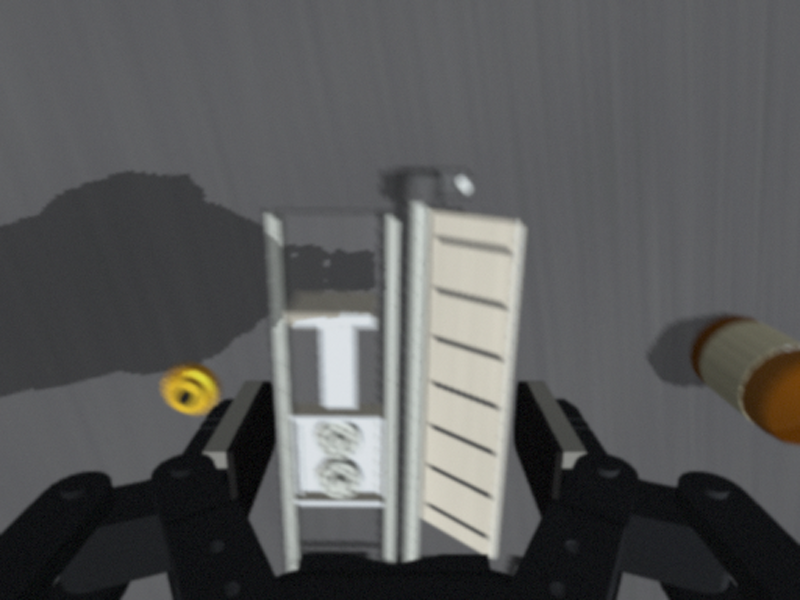

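The wrist view shows the tab around (330, 292–328), the pedal on the right at (425–525, 210–555), and the fingers at (245,430) and (550,430).

Run:
```python
from h import *
f=np.load("w1.npz");Rm,t,a=load();inv=lambda w:(Rm.T@(np.array(w)[:2]-t)*1e3).round(1)
M=f["cam_to_world"];print("cam",inv(M[:3,3]),M[2,3],"look",Rm.T@(-M[:2,2]),-M[2,2])
for n,p,z in[("band up",(332,292),48),("band low/white top",(332,318),48),("white low",(332,328),48),("tab l",(290,305),48),("tab r",(378,300),48),("wall L entry",(272,212),24),("wall R entry",(392,215),24),("ped a",(525,220),67),("ped b",(493,555),67),("pillow",(463,184),42),
 ("finger L tip",(262,385),150),("finger R tip",(530,385),150)]:
    print(n,inv(ray(f,(p[0]*.64,p[1]*.64),z/1e3)))
```

```text
cam [-298.    40.8] 0.3247537893582833 look [0.30246002 0.00216123] -0.9531596227896793
band up [-211.9    7.1]
band low/white top [-196.5    6.6]
white low [-190.5    6.4]
tab l [-204.2  -16.7]
tab r [-207.3   32.6]
wall L entry [-252.5  -28.9]
wall R entry [-251.1   40.2]
ped a [-255.6  106.2]
ped b [-48.7 103.1]
pillow [-270.6   78. ]
finger L tip [-207.3   -7.6]
finger R tip [-207.7   92. ]
```

Call:
move_arm([
  {"slide":[0.0,0.002,0.03],"rotation":[0,0,0],"hand":0.07},
  {"slide":[0.0,0.002,0.055],"rotation":[0,0,0],"hand":0.07},
  {"slide":[0.0,0.002,0.075],"rotation":[0,0,0],"hand":0.07},
  {"slide":[0.0,0.002,0.075],"rotation":[0,0,0],"hand":0.07},
])

```text
time_s: 1.9
tcp_pos: [0.5813, 0.1473, 0.0743]
eef_rot: [-0.0, 0.766, 0.642, -0.001]
wrist_force: [-0.7, -0.2, 0.9]
opening: 0.07
grasp_force: 0.0
```

Run:
```python
from h import *
from cell import grab_frame
import cv2
tgt(-220,43,70)
for n in("wrist","top","side"):
    f=grab_frame(n);np.savez(n[0]+"2.npz",**f)
f=np.load("w2.npz")
cv2.imwrite("pics/w2.png",cv2.resize(f["image"][:,:,::-1],(800,600),interpolation=cv2.INTER_CUBIC))
```

```text
t 1.9 chute xy [-222.    41.1] z 0.0743 F [-0.7 -0.2  0.9] open 0.07
slide [-0.002   0.0019  0.0043] rot [-0.002  0.001  0.006] q [-0.58  0.54  0.37  1.79 -0.25  0.86 -0.27]
```

View pics/w2.png

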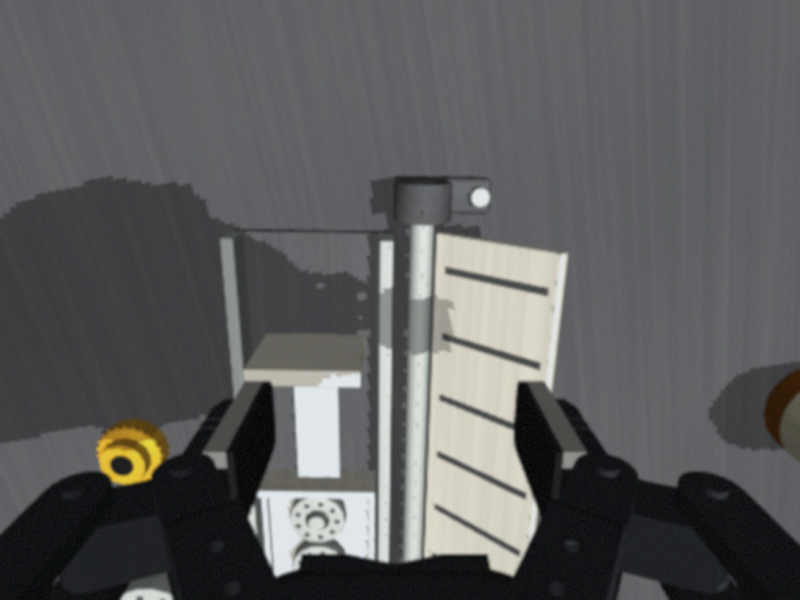

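Run:
```python
from h import *
f=np.load("w2.npz");Rm,t,a=load();inv=lambda w:(Rm.T@(np.array(w)[:2]-t)*1e3).round(1)
M=f["cam_to_world"];print("cam",inv(M[:3,3]),M[2,3])
for n,p,z in[("tab rear L",(245,372),48),("tab rear R",(363,375),48),("wall L entry",(230,238),24),("wall R entry",(386,241),24),("ped a",(567,253),67),("ped inner",(437,235),34),("shaft",(423,300),35),
 ("fL in",(272,383),78),("fL out",(243,383),78),("fR in",(516,383),78),("fR out",(545,383),78)]:
    print(n,inv(ray(f,(p[0]*.64,p[1]*.64),z/1e3)))
```

```text
cam [-298.7   41.5] 0.24918702336721102
tab rear L [-200.   -21.3]
tab rear R [-198.9   28.8]
wall L entry [-252.8  -30.2]
wall R entry [-251.9   38.1]
ped a [-256.9  103.4]
ped inner [-256.6   59.6]
shaft [-228.4   54.3]
fL in [-210.3   -2.4]
fL out [-210.3  -13. ]
fR in [-210.9   86.3]
fR out [-211.    96.9]
```

Call:
move_arm([
  {"slide":[0.0,0.003,0.007],"rotation":[0,0,0.006],"hand":0.07},
  {"slide":[0.0,0.003,0.014],"rotation":[0,0,0.006],"hand":0.07},
  {"slide":[0.0,0.003,0.021],"rotation":[0,0,0.006],"hand":0.07},
  {"slide":[0.0,0.003,0.028],"rotation":[0,0,0.006],"hand":0.07},
])

```text
time_s: 2.55
tcp_pos: [0.585, 0.1469, 0.0469]
eef_rot: [-0.0, 0.768, 0.64, -0.0]
wrist_force: [-0.3, 0.2, -0.0]
opening: 0.0701
grasp_force: 0.0
```

Run:
```python
from h import *
from cell import grab_frame
import cv2
tgt(-220,44,27)
f=grab_frame("side");np.savez("s3.npz",**f)
cv2.imwrite("pics/s3.png",cv2.resize(f["image"][130:280,170:370,::-1],(800,600),interpolation=cv2.INTER_CUBIC))
```

```text
t 2.55 chute xy [-222.3   44.8] z 0.0469 F [-0.3  0.2 -0. ] open 0.0701
slide [-0.0023 -0.0007  0.0199] rot [-0.  0. -0.] q [-0.57  0.59  0.36  1.79 -0.27  0.81 -0.26]
```

View pics/s3.png

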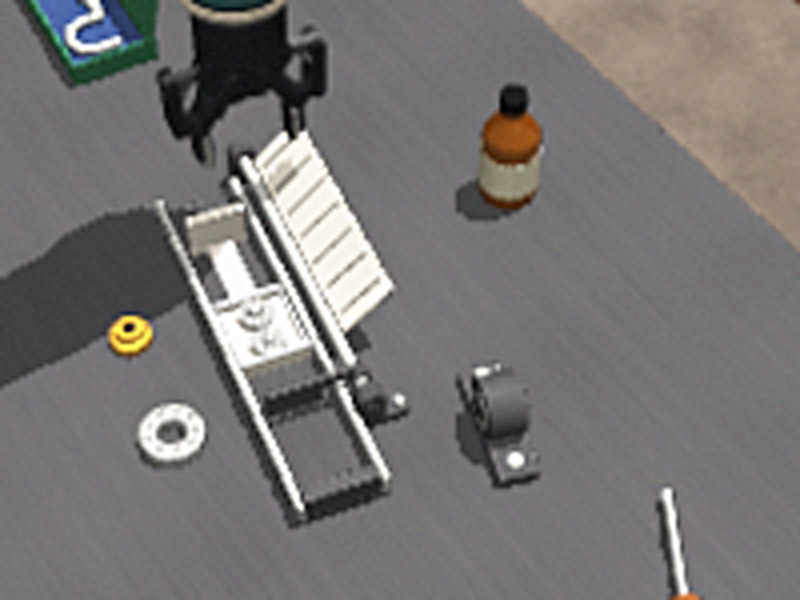

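The side crop shows the finger tips at about (205,162) and (297,135), above the pedal and not touching it yet.

Run:
```python
from h import *
f=np.load("s3.npz");Rm,t,a=load();inv=lambda w:(Rm.T@(np.array(w)[:2]-t)*1e3).round(1)
for n,p in[("L",(205,163)),("R",(297,137))]:
    for z in(50,60,70,80,90,100): print(n,z,inv(ray(f,(p[0]/4+170,p[1]/4+130),z/1e3)))
for n,p,z in[("ped out up",(305,132),67),("ped out dn",(393,288),67),("wall L entry",(160,203),24),("tab topL",(188,222),48),("tab top R",(243,206),48)]:
    print(n,inv(ray(f,(p[0]/4+170,p[1]/4+130),z/1e3)))
```

```text
L 50 [-253.9   13.6]
L 60 [-244.4   10.9]
L 70 [-235.     8.3]
L 80 [-225.6    5.7]
L 90 [-216.1    3.1]
L 100 [-206.7    0.5]
R 50 [-251.2   98.7]
R 60 [-241.8   95.3]
R 70 [-232.4   92. ]
R 80 [-222.9   88.6]
R 90 [-213.5   85.2]
R 100 [-204.1   81.8]
ped out up [-238.1  101.6]
ped out dn [-45.6 100. ]
wall L entry [-248.5  -32.2]
tab topL [-196.2  -22.7]
tab top R [-194.7   26.4]
```

Call:
move_arm([
  {"slide":[0.0,0.0,0.006],"rotation":[0,0,0],"hand":0.07},
  {"slide":[0.0,0.0,0.012],"rotation":[0,0,0],"hand":0.07},
  {"slide":[0.0,0.0,0.012],"rotation":[0,0,0],"hand":0.07},
])

```text
time_s: 2.98
tcp_pos: [0.5849, 0.1468, 0.035]
eef_rot: [-0.0, 0.768, 0.64, -0.0]
wrist_force: [0.2, 0.5, 0.5]
opening: 0.07
grasp_force: 0.0
```

Run:
```python
from h import *
from cell import grab_frame
import cv2
tgt(-220,44,27)
f=grab_frame("wrist");np.savez("w4.npz",**f)
g=grab_frame("side");np.savez("s4.npz",**g)
a=cv2.resize(f["image"][:,:,::-1],(400,300));b=cv2.resize(g["image"][130:230,170:303,::-1],(400,300),interpolation=cv2.INTER_CUBIC)
cv2.imwrite("pics/w4.png",cv2.resize(np.hstack([a,b]),(800,300)))
```

```text
t 2.975 chute xy [-222.2   44.6] z 0.035 F [0.2 0.5 0.5] open 0.07
slide [-0.0022 -0.0006  0.008 ] rot [-0.001  0.    -0.   ] q [-0.56  0.6   0.35  1.8  -0.28  0.79 -0.25]
```

View pics/w4.png

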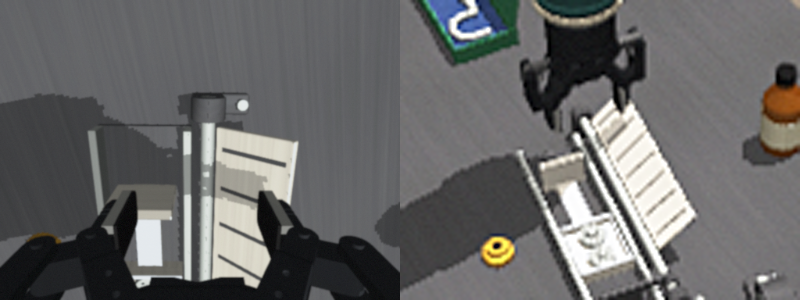

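The wrist view shows the inner finger behind the tab and the outer finger over the pedal. The side view shows the outer tip just above the pedal, with no contact yet.

Call:
move_arm([
  {"slide":[0.002,0.0,0.004],"rotation":[0,0,0],"hand":0.07},
  {"slide":[0.002,0.0,0.008],"rotation":[0,0,0],"hand":0.07},
  {"slide":[0.002,0.0,0.008],"rotation":[0,0,0],"hand":0.07},
])

```text
time_s: 3.45
tcp_pos: [0.5853, 0.1488, 0.0271]
eef_rot: [-0.0, 0.768, 0.64, -0.0]
wrist_force: [-1.1, 0.5, -0.2]
opening: 0.0701
grasp_force: 0.0
```

Call:
move_arm([
  {"slide":[0.0,0.0,0.004],"rotation":[0,0,0],"hand":0.07},
  {"slide":[0.0,0.0,0.008],"rotation":[0,0,0],"hand":0.07},
  {"slide":[0.0,0.0,0.008],"rotation":[0,0,0],"hand":0.07},
])

```text
time_s: 3.82
tcp_pos: [0.5852, 0.1488, 0.0191]
eef_rot: [-0.0, 0.768, 0.64, -0.0]
wrist_force: [-0.1, 0.2, -0.4]
opening: 0.0699
grasp_force: 0.0
```

Run:
```python
from h import *
from cell import grab_frame
import cv2
tgt(-220,44,27)
f=grab_frame("wrist");np.savez("w5.npz",**f)
g=grab_frame("side");np.savez("s5.npz",**g)
a=cv2.resize(f["image"][:,:,::-1],(400,300));b=cv2.resize(g["image"][130:230,170:303,::-1],(400,300),interpolation=cv2.INTER_CUBIC)
cv2.imwrite("pics/w5.png",cv2.resize(np.hstack([a,b]),(800,300)))
```

```text
t 3.825 chute xy [-224.2   44.6] z 0.0191 F [-0.1  0.2 -0.4] open 0.0699
slide [-0.0042 -0.0006 -0.0079] rot [-0.001  0.    -0.   ] q [-0.56  0.63  0.34  1.8  -0.29  0.76 -0.25]
```

View pics/w5.png

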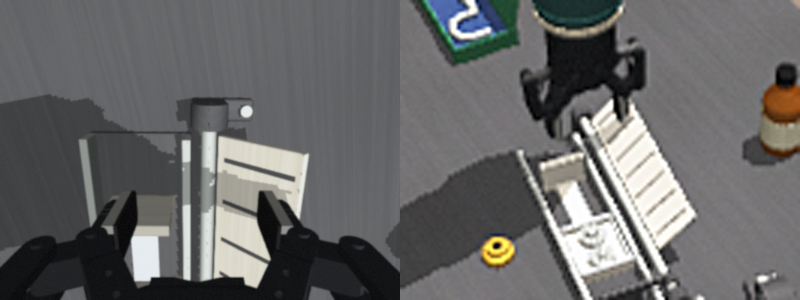

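Call:
move_arm([
  {"slide":[0.0,0.0,0.004],"rotation":[0,0,0],"hand":0.07},
  {"slide":[0.0,0.0,0.008],"rotation":[0,0,0],"hand":0.07},
  {"slide":[0.0,0.0,0.008],"rotation":[0,0,0],"hand":0.07},
])

```text
time_s: 4.3
tcp_pos: [0.5854, 0.1489, 0.0113]
eef_rot: [-0.0, 0.768, 0.64, -0.0]
wrist_force: [-1.5, 0.8, 3.3]
opening: 0.07
grasp_force: 1.4
```

Run:
```python
from h import *
from cell import grab_frame
import cv2
tgt(-224,44,10)
np.savez("w6.npz",**grab_frame("wrist"));np.savez("s6.npz",**grab_frame("side"))
s=[np.load(f"s{i}.npz")["image"].astype(int).sum(2) for i in(3,4,5,6)]
o=np.load("side0.npz")["image"].astype(int).sum(2)
for im in s:
    m=(im<130)&(o>130); 
    for c0,c1 in((210,226),(238,250)):
        r,c=np.nonzero(m[140:190,c0:c1]); print(r.max()+140,c[r==r.max()]+c0,end=" | ")
    print("pedal change", [int((abs(im-o)[170:215,235:272]>80).sum())], "gate",int((abs(im-o)[210:240,225:262]>80).sum()))
```

```text
t 4.3 chute xy [-224.4   44.8] z 0.0113 F [-1.5  0.8  3.3] open 0.07
slide [-0.0004 -0.0008  0.0013] rot [-0.  0. -0.] q [-0.55  0.64  0.34  1.8  -0.29  0.75 -0.24]
183 [212 217] | 164 [243] | pedal change [49] gate 0
183 [212 217] | 166 [243] | pedal change [58] gate 0
183 [212 217] | 169 [243] | pedal change [54] gate 0
183 [212] | 171 [243] | pedal change [238] gate 62
```

Run:
```python
import cv2,numpy as np
w=np.load("w6.npz");print(w["mtx"][0,0])
a=cv2.resize(w["image"][200:384,100:400,::-1],(800,490),interpolation=cv2.INTER_CUBIC)
a=np.clip(a.astype(float)*1.8,0,255).astype(np.uint8)
cv2.imwrite("pics/w6.png",a)
```

```text
333.95266568342964
```

View pics/w6.png

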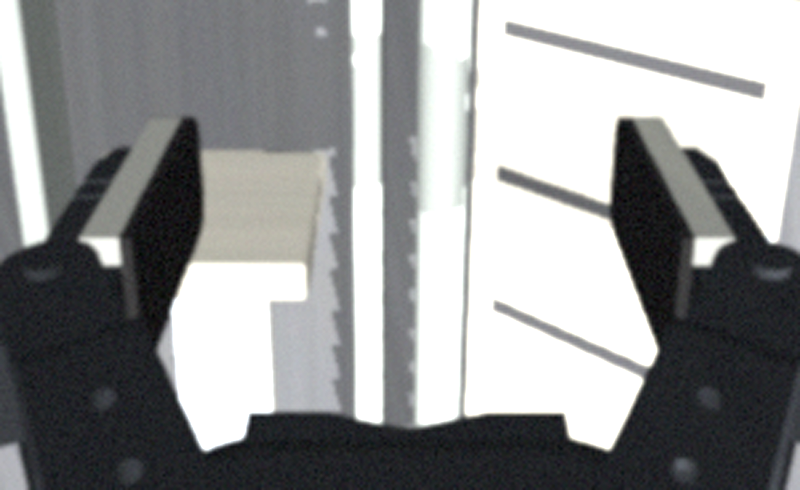

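The enlarged wrist view shows the left pad tip at crop (185,120) and the right at (622,120). Their spacing puts the real tips about 47 mm above the reported TCP. The outer tip rests on the pedal and the inner one is behind the tab, so I'll press on by that measure.

Call:
move_arm([
  {"slide":[0.0,0.0,0.004],"rotation":[0,0,0],"hand":0.07},
  {"slide":[0.0,0.0,0.008],"rotation":[0,0,0],"hand":0.07},
  {"slide":[0.0,0.0,0.012],"rotation":[0,0,0],"hand":0.07},
  {"slide":[0.0,0.0,0.016],"rotation":[0,0,0],"hand":0.07},
])

```text
time_s: 4.9
tcp_pos: [0.5861, 0.1488, -0.0045]
eef_rot: [0.0, 0.768, 0.64, 0.0]
wrist_force: [3.3, -0.3, 5.9]
opening: 0.0701
grasp_force: 2.7
```

```bash
cat >> h.py <<'E'
def corner():
    "tab/pedal tracks and gate: saves wrist+side, prints tray tab top by brightness"
E
python3 - <<'E'
from h import *
from cell import grab_frame
tgt(-224,44,10)
import cv2
np.savez("s7.npz",**grab_frame("side"));f=grab_frame("wrist");np.savez("w7.npz",**f)
g=np.load("s7.npz")["image"]
b=cv2.resize(g[130:280,170:303,::-1],(532,600),interpolation=cv2.INTER_CUBIC);cv2.imwrite("pics/s7.png",b)
E
```

```text
t 4.9 chute xy [-224.4   45.5] z -0.0045 F [ 3.3 -0.3  5.9] open 0.0701
slide [-0.0004 -0.0015 -0.0145] rot [ 0.001 -0.    -0.   ] q [-0.55  0.66  0.33  1.81 -0.3   0.72 -0.24]
```

Call:
move_arm([
  {"slide":[0.0,0.0,0.004],"rotation":[0,0,0],"hand":0.07},
  {"slide":[0.0,0.0,0.008],"rotation":[0,0,0],"hand":0.07},
  {"slide":[0.0,0.0,0.012],"rotation":[0,0,0],"hand":0.07},
  {"slide":[0.0,0.0,0.012],"rotation":[0,0,0],"hand":0.07},
])

```text
time_s: 5.5
tcp_pos: [0.5869, 0.1488, -0.0139]
eef_rot: [0.0, 0.769, 0.64, 0.001]
wrist_force: [-16.3, -3.6, 50.0]
opening: 0.0699
grasp_force: 24.5
```

Run:
```python
from h import *
from cell import grab_frame
import cv2
tgt(-224,44,10)
g=grab_frame("side");np.savez("s8.npz",**g)
b=cv2.resize(g["image"][130:280,170:370,::-1],(800,600),interpolation=cv2.INTER_CUBIC);cv2.imwrite("pics/s8.png",b)
```

```text
t 5.5 chute xy [-224.5   46.2] z -0.0139 F [-16.3  -3.6  50. ] open 0.0699
slide [-0.0005 -0.0022 -0.0239] rot [ 0.002 -0.002 -0.001] q [-0.54  0.68  0.32  1.81 -0.31  0.7  -0.23]
```

View pics/s8.png

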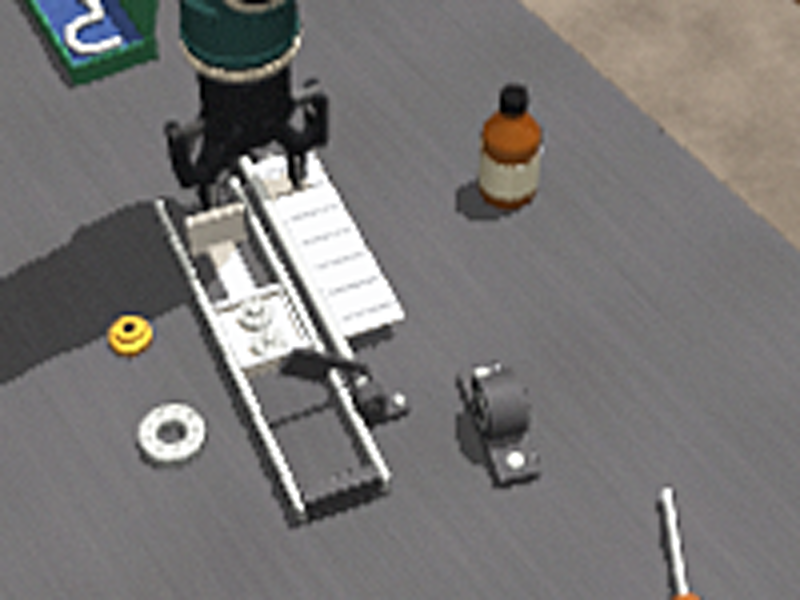

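The side crop shows the gate raised (about (320,362)) and the pedal level, with the tray and races undisturbed. I've reached the stop at 50 N, so I'll ease off.

Call:
move_arm([
  {"slide":[0.0,-0.001,-0.003],"rotation":[0,0,0],"hand":0.07},
  {"slide":[0.0,-0.001,-0.003],"rotation":[0,0,0],"hand":0.07},
])

```text
time_s: 5.8
tcp_pos: [0.5856, 0.1489, -0.0127]
eef_rot: [0.001, 0.769, 0.64, 0.001]
wrist_force: [4.5, -1.3, 7.2]
opening: 0.0703
grasp_force: 4.1
```

Call:
move_arm([
  {"slide":[-0.004,0,0],"rotation":[0,0,0],"hand":0.07},
  {"slide":[-0.008,0,0],"rotation":[0,0,0],"hand":0.07},
  {"slide":[-0.012,0,0],"rotation":[0,0,0],"hand":0.07},
  {"slide":[-0.015,0,0],"rotation":[0,0,0],"hand":0.07},
  {"slide":[-0.018,0,0],"rotation":[0,0,0],"hand":0.07},
])

```text
time_s: 6.42
tcp_pos: [0.5823, 0.1335, -0.0127]
eef_rot: [-0.0, 0.768, 0.641, 0.002]
wrist_force: [1.8, 9.3, 9.9]
opening: 0.0695
grasp_force: 6.8
```

```bash
python3 -c "from h import *;tgt(-79,44,-12.7)"
```

```text
t 6.425 chute xy [-208.7   44.5] z -0.0127 F [1.8 9.3 9.9] open 0.0695
slide [-0.1297 -0.0007 -0.0004] rot [ 0.002 -0.003  0.002] q [-0.52  0.66  0.32  1.83 -0.31  0.69 -0.2 ]
```

Call:
move_arm([
  {"slide":[-0.006,0,0],"rotation":[0,0,0],"hand":0.07},
  {"slide":[-0.012,0,0],"rotation":[0,0,0],"hand":0.07},
  {"slide":[-0.018,0,0],"rotation":[0,0,0],"hand":0.07},
  {"slide":[-0.024,0,0],"rotation":[0,0,0],"hand":0.07},
  {"slide":[-0.03,0,0],"rotation":[0,0,0],"hand":0.07},
])

```text
time_s: 7.05
tcp_pos: [0.577, 0.104, -0.0127]
eef_rot: [-0.0, 0.768, 0.641, 0.002]
wrist_force: [2.0, 10.3, 11.3]
opening: 0.0701
grasp_force: 7.0
```

Run:
```python
from h import *
from cell import grab_frame
import cv2
tgt(-79,44,-12.7)
g=grab_frame("side");np.savez("s9.npz",**g);np.savez("w9.npz",**grab_frame("wrist"))
# tray bright blob in channel (side view) extents before/after, gate region change
o=np.load("s8.npz")["image"].astype(int).sum(2);n=g["image"].astype(int).sum(2)
for nm,m in(("vacated",(o-n>150)),("new",(n-o>150))):
    r,c=np.nonzero(m[170:245,205:265]);print(nm,len(r),"rows",r.min()+170,r.max()+170,"cols",c.min()+205,c.max()+205)
```

```text
t 7.05 chute xy [-178.6   44.6] z -0.0127 F [ 2.  10.3 11.3] open 0.0701
slide [-0.0996 -0.0008 -0.0003] rot [ 0.002 -0.003  0.002] q [-0.47  0.65  0.32  1.86 -0.31  0.68 -0.15]
vacated 636 rows 170 220 cols 205 256
new 282 rows 170 229 cols 205 261
```

Call:
move_arm([
  {"slide":[-0.008,0,0],"rotation":[0,0,0],"hand":0.07},
  {"slide":[-0.016,0,0],"rotation":[0,0,0],"hand":0.07},
  {"slide":[-0.024,0,0],"rotation":[0,0,0],"hand":0.07},
  {"slide":[-0.032,0,0],"rotation":[0,0,0],"hand":0.07},
  {"slide":[-0.04,0,0],"rotation":[0,0,0],"hand":0.07},
])

```text
time_s: 7.78
tcp_pos: [0.5698, 0.0645, -0.0127]
eef_rot: [-0.0, 0.768, 0.641, 0.002]
wrist_force: [3.0, 10.4, 12.2]
opening: 0.07
grasp_force: 7.4
```

```bash
cat > trk.py <<'E'
from h import *
from cell import grab_frame
import cv2
def proj(f,p):
    Rm,t,a=load();w=np.r_[Rm@np.array(p[:2])/1e3+t,p[2]/1e3,1];c=np.linalg.inv(f["cam_to_world"])@w
    K=f["mtx"];return K[0,0]*c[0]/-c[2]+K[0,2],-K[1,1]*c[1]/-c[2]+K[1,2]
def prof(g,y,z,xs):
    im=cv2.cvtColor(g["image"],cv2.COLOR_RGB2GRAY)
    P=np.array([proj(g,(x,y,z)) for x in xs],np.float32)
    return cv2.remap(im,P[:,:1],P[:,1:],cv2.INTER_LINEAR).ravel()
def show(g,y,z,x0=-240,x1=90,st=5):
    xs=np.arange(x0,x1,st);print(y,z," ".join(f"{x}:{v}" for x,v in zip(xs,prof(g,y,z,xs))))
E
python3 - <<'E'
from trk import *
tgt(-79,44,-12.7)
g=grab_frame("side");np.savez("s10.npz",**g)
show(g,-15,24); show(g,-15,24) if 0 else None
print("before");show(np.load("s8.npz"),-15,24)
E
```

```text
t 7.775 chute xy [-138.6   44.7] z -0.0127 F [ 3.  10.4 12.2] open 0.07
slide [-0.0596 -0.0008 -0.0002] rot [ 0.002 -0.003  0.002] q [-0.41  0.63  0.32  1.89 -0.31  0.66 -0.09]
-15 24 -240:109 -235:123 -230:115 -225:119 -220:118 -215:120 -210:121 -205:123 -200:119 -195:121 -190:119 -185:120 -180:122 -175:120 -170:93 -165:71 -160:66 -155:61 -150:157 -145:243 -140:189 -135:138 -130:146 -125:142 -120:142 -115:145 -110:152 -105:118 -100:124 -95:132 -90:135 -85:133 -80:138 -75:136 -70:169 -65:171 -60:206 -55:181 -50:248 -45:204 -40:167 -35:231 -30:219 -25:202 -20:152 -15:161 -10:237 -5:240 0:211 5:213 10:193 15:217 20:241 25:131 30:135 35:117 40:117 45:119 50:118 55:118 60:120 65:119 70:120 75:126 80:127 85:108
before
-15 24 -240:88 -235:69 -230:52 -225:190 -220:234 -215:170 -210:140 -205:143 -200:141 -195:140 -190:142 -185:150 -180:126 -175:104 -170:104 -165:100 -160:120 -155:142 -150:165 -145:164 -140:167 -135:159 -130:150 -125:225 -120:222 -115:156 -110:228 -105:242 -100:191 -95:140 -90:180 -85:237 -80:246 -75:244 -70:202 -65:155 -60:179 -55:232 -50:157 -45:133 -40:121 -35:115 -30:116 -25:113 -20:115 -15:113 -10:114 -5:112 0:116 5:107 10:85 15:112 20:116 25:114 30:115 35:115 40:115 45:119 50:118 55:117 60:119 65:117 70:116 75:124 80:124 85:105
```

Call:
move_arm([
  {"slide":[-0.008,0,0],"rotation":[0,0,0],"hand":0.07},
  {"slide":[-0.016,0,0],"rotation":[0,0,0],"hand":0.07},
  {"slide":[-0.024,0,0],"rotation":[0,0,0],"hand":0.07},
  {"slide":[-0.032,0,0],"rotation":[0,0,0],"hand":0.07},
  {"slide":[-0.04,0,0],"rotation":[0,0,0],"hand":0.07},
])

```text
time_s: 8.45
tcp_pos: [0.5627, 0.0252, -0.0127]
eef_rot: [0.0, 0.768, 0.641, 0.002]
wrist_force: [1.6, 10.8, 11.5]
opening: 0.07
grasp_force: 7.7
```

Call:
move_arm([
  {"slide":[-0.004,0,0],"rotation":[0,0,0],"hand":0.07},
  {"slide":[-0.008,0,0],"rotation":[0,0,0],"hand":0.07},
  {"slide":[-0.011,0,0],"rotation":[0,0,0],"hand":0.07},
  {"slide":[-0.014,0,0],"rotation":[0,0,0],"hand":0.07},
])

```text
time_s: 8.95
tcp_pos: [0.5602, 0.0114, -0.0127]
eef_rot: [0.0, 0.768, 0.641, 0.002]
wrist_force: [1.4, 11.2, 12.7]
opening: 0.0698
grasp_force: 7.9
```

Run:
```python
from trk import *
tgt(-79,44,-12.7)
g=grab_frame("side");np.savez("s11.npz",**g)
show(g,-15,24,-120);
```

```text
t 8.95 chute xy [-84.6  44.8] z -0.0127 F [ 1.4 11.2 12.7] open 0.0698
slide [-0.0056 -0.0008 -0.    ] rot [ 0.002 -0.002  0.002] q [-0.32  0.62  0.31  1.92 -0.3   0.65  0.  ]
-15 24 -120:126 -115:113 -110:76 -105:70 -100:61 -95:155 -90:240 -85:208 -80:144 -75:147 -70:144 -65:141 -60:147 -55:146 -50:118 -45:124 -40:128 -35:134 -30:130 -25:129 -20:130 -15:139 -10:182 -5:216 0:210 5:234 10:194 15:214 20:235 25:221 30:214 35:158 40:192 45:252 50:236 55:228 60:227 65:188 70:211 75:183 80:121 85:112
```

Now into the end stop in 2 mm steps, watching the push force for a rise.

Call:
move_arm([
  {"slide":[-0.002,0,0],"rotation":[0,0,0],"hand":0.07},
  {"slide":[-0.004,0,0],"rotation":[0,0,0],"hand":0.07},
  {"slide":[-0.005,0,0],"rotation":[0,0,0],"hand":0.07},
])

```text
time_s: 9.38
tcp_pos: [0.5598, 0.0099, -0.0126]
eef_rot: [-0.001, 0.767, 0.641, 0.003]
wrist_force: [5.5, 31.5, 11.9]
opening: 0.0701
grasp_force: 17.2
```

Call:
move_arm([
  {"slide":[-0.001,0,0],"rotation":[0,0,0],"hand":0.07},
  {"slide":[-0.002,0,0],"rotation":[0,0,0],"hand":0.07},
])

```text
time_s: 9.62
tcp_pos: [0.5596, 0.0098, -0.0126]
eef_rot: [-0.002, 0.767, 0.642, 0.004]
wrist_force: [6.6, 41.3, 11.5]
opening: 0.0701
grasp_force: 23.2
```

Call:
move_arm([
  {"slide":[0.005,0,0],"rotation":[0,0,0],"hand":0.07},
  {"slide":[0.01,0,0],"rotation":[0,0,0],"hand":0.07},
  {"slide":[0.016,0,0],"rotation":[0,0,0],"hand":0.07},
  {"slide":[0.022,0,0],"rotation":[0,0,0],"hand":0.07},
  {"slide":[0.022,0,0],"rotation":[0,0,0],"hand":0.07},
])

```text
time_s: 10.25
tcp_pos: [0.5624, 0.0231, -0.0128]
eef_rot: [0.001, 0.769, 0.639, 0.0]
wrist_force: [-1.8, -4.6, 14.5]
opening: 0.0701
grasp_force: 7.5
```

Run:
```python
from trk import *
tgt(-98,44,-12.7)
g=grab_frame("side");np.savez("s12.npz",**g)
show(g,-15,24,-130);
```

```text
t 10.25 chute xy [-96.5  44.9] z -0.0128 F [-1.8 -4.6 14.5] open 0.0701
slide [ 0.0015 -0.0009 -0.0001] rot [ 0.002  0.001 -0.001] q [-0.35  0.62  0.32  1.92 -0.3   0.65 -0.02]
-15 24 -130:106 -125:67 -120:70 -115:74 -110:72 -105:71 -100:66 -95:106 -90:199 -85:210 -80:145 -75:146 -70:146 -65:141 -60:143 -55:156 -50:129 -45:128 -40:127 -35:133 -30:132 -25:161 -20:169 -15:201 -10:183 -5:217 0:208 5:212 10:208 15:171 20:197 25:220 30:212 35:163 40:156 45:251 50:246 55:215 60:222 65:194 70:156 75:162 80:124 85:106
```

Call:
move_arm([
  {"slide":[0.0,0,-0.008],"rotation":[0,0,0],"hand":0.07},
  {"slide":[0.0,0,-0.016],"rotation":[0,0,0],"hand":0.07},
  {"slide":[0.0,0,-0.024],"rotation":[0,0,0],"hand":0.07},
  {"slide":[0.0,0,-0.032],"rotation":[0,0,0],"hand":0.07},
  {"slide":[0.0,0,-0.04],"rotation":[0,0,0],"hand":0.07},
])

```text
time_s: 10.92
tcp_pos: [0.5618, 0.0242, 0.0271]
eef_rot: [0.0, 0.768, 0.64, 0.0]
wrist_force: [0.5, -0.4, 0.2]
opening: 0.0697
grasp_force: 0.0
```

Call:
move_arm([
  {"slide":[0.0,0,-0.01],"rotation":[0,0,0],"hand":0.07},
  {"slide":[0.0,0,-0.03],"rotation":[0,0,0],"hand":0.07},
  {"slide":[0.0,0,-0.06],"rotation":[0,0,0],"hand":0.07},
  {"slide":[0.0,0,-0.1],"rotation":[0,0,0],"hand":0.07},
  {"slide":[0.0,0,-0.15],"rotation":[0,0,0],"hand":0.07},
])

```text
time_s: 11.55
tcp_pos: [0.561, 0.0241, 0.1778]
eef_rot: [-0.0, 0.768, 0.64, -0.0]
wrist_force: [0.3, 0.8, 0.4]
opening: 0.0701
grasp_force: 0.0
```

Run:
```python
from trk import *
tgt(-98,44,-12.7)
g=grab_frame("side");np.savez("s13.npz",**g);np.savez("t13.npz",**grab_frame("top"));np.savez("w13.npz",**grab_frame("wrist"))
show(g,-15,24,-130)
o=np.load("side0.npz");s8=np.load("s8.npz")
for nm,f in(("shut0",o),("open",s8),("now",g)):
    print(nm);show(f,85,57,-250,-40,15);show(f,20,44,-12,14,3)
# bystanders: change vs start in side view away from chute/arm
for a,b in((o,g),(np.load("top0.npz"),np.load("t13.npz"))):
    d=abs(a["image"].astype(int)-b["image"].astype(int)).sum(2)>90
    n,l,st,c=cv2.connectedComponentsWithStats(d.astype(np.uint8));print([(s[:5].tolist()) for s in st[1:] if s[4]>25])
```

```text
t 11.55 chute xy [-97.2  43.4] z 0.1778 F [0.3 0.8 0.4] open 0.0701
slide [0.0009 0.0008 0.1905] rot [-0.001  0.001 -0.   ] q [-0.44  0.35  0.42  1.81 -0.16  1.02 -0.13]
-15 24 -130:114 -125:117 -120:116 -115:117 -110:118 -105:117 -100:114 -95:128 -90:220 -85:247 -80:143 -75:141 -70:140 -65:140 -60:138 -55:162 -50:169 -45:172 -40:169 -35:175 -30:168 -25:168 -20:136 -15:59 -10:40 -5:39 0:41 5:187 10:209 15:167 20:192 25:217 30:206 35:159 40:152 45:250 50:245 55:211 60:216 65:189 70:152 75:158 80:121 85:108
shut0
85 57 -250:243 -235:242 -220:240 -205:239 -190:237 -175:241 -160:235 -145:242 -130:240 -115:240 -100:243 -85:242 -70:243 -55:247
20 44 -12:51 -9:67 -6:91 -3:95 0:50 3:37 6:52 9:64 12:58
open
85 57 -250:18 -235:14 -220:98 -205:77 -190:195 -175:253 -160:235 -145:252 -130:227 -115:252 -100:226 -85:252 -70:218 -55:252
20 44 -12:41 -9:38 -6:36 -3:40 0:54 3:62 6:60 9:64 12:61
now
85 57 -250:249 -235:248 -220:246 -205:246 -190:244 -175:246 -160:242 -145:247 -130:246 -115:246 -100:248 -85:247 -70:247 -55:252
20 44 -12:56 -9:73 -6:99 -3:105 0:55 3:40 6:57 9:67 12:60
[[0, 0, 270, 312, 17155], [190, 82, 32, 12, 161], [43, 89, 22, 34, 251], [219, 124, 48, 45, 1085], [216, 180, 15, 7, 52], [220, 190, 28, 38, 505], [93, 209, 132, 70, 3342], [237, 230, 26, 23, 378], [21, 233, 24, 7, 59], [81, 309, 13, 8, 27], [10, 315, 7, 13, 36], [71, 324, 20, 13, 76], [13, 329, 23, 18, 267], [53, 337, 15, 5, 48], [38, 340, 24, 13, 187]]
[[237, 131, 3, 32, 49], [275, 133, 3, 30, 35], [216, 143, 75, 97, 3324], [291, 142, 5, 43, 150], [292, 215, 31, 27, 648], [202, 231, 90, 153, 3239], [231, 248, 14, 13, 132], [0, 320, 14, 23, 134], [0, 331, 94, 53, 2096], [241, 368, 9, 8, 28], [0, 372, 4, 12, 39], [4, 373, 7, 11, 50]]
```

```bash
python3 -c "
from cell import order;print(order.hand_in())"
```

```text
the job is handed in; nothing more can be done
None
```

The tray was pushed home against the end stop (push force rose to 41 N there) with the pedal held down; the gate then closed behind it, the arm moved clear, and I handed the job in at about 12 s. By my checks the gate is shut and the tray is home, but the races and the bystander items were not checked after the last move, and I have no verdict back.

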